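# Shut a chalk bin for the night: hook the cover under the lip and lower it

### The job

Close the grey chalk bin for the night with its blue cover: with the cover tilted, hook one of its long edges under the yellow lip of the bin, then swing the other edge down gently, without letting it drop or slam, until the cover lies flat and fully home on the ledge inside the rim. Let go of it, and leave the carton, the loose stone, the brush and the jar where they are.

Things in the scene. Friction and masses are not known exactly. Their poses are not given: they have to be found in the camera images.
- bin: Open grey plastic bin heaped with white chalk lumps, fixed to the table. Origin: middle of its underside, on the table. 182 mm (x) by 224 mm (y) outside. z up; x runs from the side with the yellow lip (-x, roughly the robot's side) to the opposite side. Three sides have a rim 101 mm high; walls at rim 6 mm thick.
- bin_seat (a point): Middle of the pocket that takes the cover, at the height of its ledge, 85 mm above the table. Axes as the bin. The pocket inside the rim is 170 mm along x (-85 to 85) by 212 mm along y (-106 to 106); the rim stands 16 mm above the ledge. The ledge is 20 mm wide at the -x and +x sides, 16 mm at the y sides; the chalk stays below it.
- bin_lip (a point): Middle of the yellow lip's free lower edge. Axes as the bin. The lip runs along the whole -x side and overhangs the pocket by 20 mm (x -85 to -65 from the seat's middle); its underside is 18 mm and its top 23 mm above the ledge. From its free edge to the opposite rim are 150 mm, so the 160 mm cover goes in only tilted, lip side first.
- cover_grip (a point): Loose cover: flat blue plate 160 (x) x 200 (y) x 6 mm, about 0.25 kg, starting flat on the table. On its top, in the middle, an upright black grip bar: 18 mm thick along x, 70 mm long along y, 36 mm tall (6 to 42 mm above the underside). The point is the bar's centre, 24 mm above the underside. z up out of the plate. Either long edge (-x or +x) may go under the lip.
- cover_edge_a (a point): Middle of the cover's long edge at its -x side (80 mm from the middle), half-way through the plate, 3 mm above the underside. Axes as for the cover.
- cover_edge_b (a point): Middle of the cover's long edge at its +x side (80 mm from the middle), half-way through the plate, 3 mm above the underside. Axes as for the cover.
- cover: The same cover; origin at the middle of the plate's underside.
- carton_mid (a point): Bystander: open cardboard carton of wrapped bars, 90 x 160 x 55 mm; the point is its centre.
- stone_mid (a point): Bystander: loose greenish clay stone, about 80 x 60 x 46 mm; the point is its centre.
- brush_grip (a point): Bystander: hand brush lying flat on the table, wooden handle and dark head; the point is on its handle.
- jar_mid (a point): Bystander: closed jar, 64 mm across and 100 mm tall, upright; the point is its centre.

How it is judged:
By the outcome, as a careful person would: the job done as asked, in the order asked, and still so for the second after the job is handed in, with the robot touching nothing.
It also fails if it takes over 43 s, if anything falls off the work surface, if the arm or the gripper's body presses on something with over 40 N, if the wrist force passes 120 N, or if a joint passes its speed limit or range.

### The arm

A 6-joint arm with a two-finger parallel gripper is mounted at the origin on the work surface. World frame = base frame: x ahead of the robot, y to its left, z up, the work surface at z = 0. Lengths are in m, angles in degrees, forces in N, time in s.
With the tool pointing down it reaches from about 0.325 to 1 m from the base axis. Payload 5.1 kg.
Tool frame: the origin (TCP) lies midway between the tips of the shut fingers; the grasp point (between the pads) lies ctrl.pinch_z behind it (ctrl.pinch_z is the distance from the TCP to the grasp point, in m); z points along the fingers, y is the direction in which the jaws open and shut (so a half turn about z gives the same grasp; the last joint's range is limited). The gripper opens to 85 mm and grips with 20 to 120 N. Pads are 22 mm wide; open, the fingers measure 114 mm over their backs; the gripper's body (76 mm by 85 mm) begins 54 mm behind the grasp point. The pads swing forward as they close: fully open they stand 13 mm farther back than shut.
Start: joints at [69.064, 7.093, 94.555, -0, 78.352, -4.733], TCP at [0.181, 0.624, 0.231] pointing down, gripper open.
Joint ranges: [-149.61, 149.61], [-58.7, 133.49], [1.44, 155.28], [-77.14, 257.14], [18.33, 153.61], [-166.67, 166.67]. Speed limits (degrees/s): [147.25, 147.25, 180, 180, 180, 180].

### API

Orientations are given as a 3x3 rotation matrix whose columns are the frame's x, y, z axes.
In Python, from cell import ctrl, vision gives the robot as it stands.
- The arm moves only by the tool play_rows, never from a script. Its argument "increments" is a list of rows, each a list of 2 entries, a list of its own where there are three numbers: the shift along the tool's x, y, z in cm, then the turn, a rotation vector about the tool's x, y, z in rad. In form: [[[x, y, z], [wx, wy, wz]], ...]. A call has 1 to 10 rows; each row shifts and turns the commanded pose from where the row before left it, along the tool's axes as they then stand; what a row does not reach is not made up. A row lasts 1/8 s, in which the tool goes at most 62.5 mm and 10.7 degrees, less where a joint would pass 70% of its speed; a pose out of reach is approached as far as the arm can. A call is refused whole if a number of a shift passes 6.25 or a number of a turn 0.188, either way. A call with a gripper value outside its range is refused whole. "fingers" is the opening, from -1 (shut) to 1 (fully open), so that 0 is half open, set as the call begins (left out, the last holds). The fingers move at their own pace and stop on an object; "force" is the grip in N (left out, the last holds). Time passes only in rows, so rows that do not move let the fingers close. It gives the time, the measured TCP pose, the force and the opening at its end, in the units of the state.
- ctrl.get_obs(): the state, without advancing time (a new reading comes with each control period).
- vision.read_camera(name): name is "side" or "top" or "wrist"; returns a dict with "image" (420x560x3 uint8, blue, green, red), "range_z" (420x560 float32, m along the optical axis (not along the pixel's ray), 0 where there is no reading), "vfov" (degrees; the focal length in pixels is half the picture's height over the tangent of half this angle, whatever the lens; pixels are square), "cx", "cy" (the principal point, pixels), "world_from_camera" (4x4, takes a point from camera to world coordinates). Camera axes: x right, y up, looking along -z (the intrinsics and any distortion apply to the point x, -y, -z); pixel columns grow to the right and rows downward; lengths in m; the calibration is good to about 2 mm. A picture is of the moment at which its call begins.
- ctrl.sign_off(): hands the job in, once; it reports no verdict.
The state is a dict: "t": time; "joint_positions": joint angles; "joint_vel": joint speeds; "joint_torque": joint torques, N m; "position": TCP position; "tcp_rot": TCP orientation; "contact_force": force on the tool from outside, world axes, zero at the start; "wrist_torque": the same for the moment, N m; "finger_gap": finger opening in m.
Only numpy, scipy, OpenCV 4.12 (cv2) and the standard library are available. Lean on these libraries where they do the work, as an engineer would, in place of code of your own. Each camera call takes 0.05 s, during which the arm holds its last target.

## Working session

There is one attempt and no reset: what is moved stays moved. The work goes in short steps, Python scripts to look and compute and a tool call to move; the robot and the scene stay as the last step left them, time stands still between calls to the robot, and variables do not carry over. Pictures are saved under pics/ and viewed, and the job is handed in when it is done.

Besides the shell and the picture viewer there is one more tool, called after "Request:" in YAML: its name, and indented under it one key for each argument. play_rows: Moves the arm, as the interface text tells. Its arguments: {"type":"object","properties":{"increments":{"type":"array","items":{"type":"array"}},"fingers":{"type":"number"},"force":{"type":"number"}},"required":["increments"]}

```bash
ls; mkdir -p pics
python3 - <<'E'
from cell import ctrl, vision
import cv2, numpy as np
print(ctrl.get_obs(), ctrl.pinch_z)
for n in ["side","top","wrist"]:
    d=vision.read_camera(n); cv2.imwrite(f"pics/{n}0.png",d["image"]); np.savez(f"pics/{n}0.npz",**d)
    print(n,d["vfov"],d["cx"],d["cy"],d["world_from_camera"].round(3).tolist(),[k for k in d])
E
```

```text
pics
{'t': 0.0, 'joint_positions': array([ 6.90619882e+01,  7.13427498e+00,  9.46342185e+01,  3.18287421e-03,
        7.83510683e+01, -4.73248754e+00]), 'joint_vel': array([-4.02839626e-02, -3.14260284e-06,  6.14845745e-02,  3.70678016e-03,
       -7.07512974e-02,  3.16161475e-02]), 'joint_torque': array([ 5.34185183e-04, -4.23625946e+01, -3.65441322e+01, -8.25989900e-05,
        7.30749947e-03, -4.58829177e-06]), 'position': array([0.18119852, 0.62360077, 0.2300428 ]), 'tcp_rot': array([[-9.60263545e-01,  2.79093693e-01, -7.96528796e-04],
       [ 2.79094738e-01,  9.60261633e-01, -1.92950827e-03],
       [ 2.26362456e-04, -2.07514344e-03, -9.99997821e-01]]), 'contact_force': array([0.40915587, 0.37276335, 0.09046935]), 'wrist_torque': array([ 0.0271077 ,  0.01095422, -0.00506055]), 'finger_gap': 0.084950936851759} 0.0187
side 47.98513751399935 279.4627186819055 206.86634420889516 [[-0.993, 0.084, -0.081, 0.478], [-0.117, -0.744, 0.658, 1.066], [-0.005, 0.663, 0.749, 1.305], [0.0, 0.0, 0.0, 1.0]] ['image', 'range_z', 'vfov', 'cx', 'cy', 'world_from_camera']
top 55.088228448637075 277.1775803434264 210.90033113520195 [[-0.004, 0.994, -0.108, 0.453], [-1.0, -0.004, 0.0, -0.008], [0.0, 0.108, 0.994, 1.438], [0.0, 0.0, 0.0, 1.0]] ['image', 'range_z', 'vfov', 'cx', 'cy', 'world_from_camera']
wrist 63.58795221161244 277.9546188943196 211.7421536428784 [[0.279, -0.925, -0.258, 0.116], [0.96, 0.268, 0.077, 0.641], [-0.002, -0.269, 0.963, 0.373], [0.0, 0.0, 0.0, 1.0]] ['image', 'range_z', 'vfov', 'cx', 'cy', 'world_from_camera']
```

View pics/side0.png

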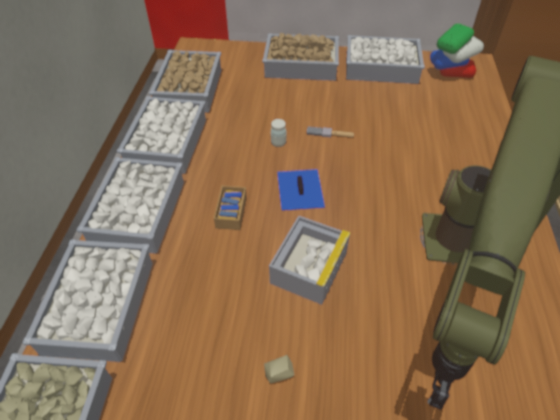

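View pics/top0.png

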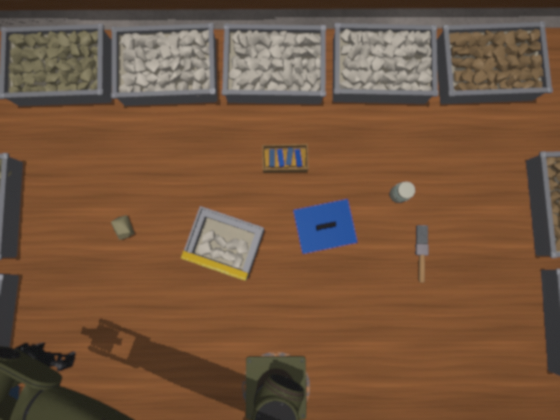

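View pics/wrist0.png

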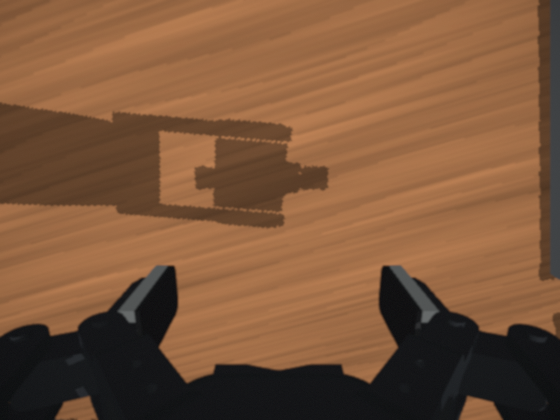

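The top view shows the cover's black grip at (326,226), the bin at about (223,243), and the yellow lip running from (182,258) to (247,275). The side view has the cover at (300,188), the bin at (311,260) and the lip at (334,258). The stone, carton, jar and brush are all clear of both.

```bash
cat > h.py <<'E'
import numpy as np, cv2
def pts(d):
    h,w=d["range_z"].shape; f=h/2/np.tan(np.radians(float(d["vfov"]))/2)
    u,v=np.meshgrid(np.arange(w),np.arange(h)); z=d["range_z"]
    P=np.stack([(u-float(d["cx"]))/f*z,-(v-float(d["cy"]))/f*z,-z],-1)
    T=d["world_from_camera"]; return P@T[:3,:3].T+T[:3,3]
def rect(P2):
    r=cv2.minAreaRect(P2.astype(np.float32)*1000); return r
E
python3 - <<'E'
from h import *
for n in ["side","top"]:
    d=dict(np.load(f"pics/{n}0.npz")); P=pts(d); im=d["image"].astype(int); b,g,r=im[...,0],im[...,1],im[...,2]
    ok=d["range_z"]>0; x,y,z=P[...,0],P[...,1],P[...,2]
    def rep(name,m):
        m=m&ok
        m=cv2.morphologyEx(m.astype(np.uint8),cv2.MORPH_OPEN,np.ones((2,2)))>0
        Q=P[m]; 
        if len(Q)<5: print(name,len(Q));return
        print(n,name,len(Q),"med",np.median(Q,0).round(4),"z",np.percentile(Q[:,2],[5,50,95]).round(4),"rect",[np.round(a,1) for a in rect(Q[:,:2])])
    reg=(x>0.3)&(x<0.75)
    blue=(b>100)&(r<60)&(g<110)&reg&(abs(y+0.16)<0.15)
    rep("cover",blue)
    rep("lip",(r>150)&(g>120)&(b<80)&reg&(y>-0.05))
    blk=(b<50)&(g<50)&(r<50)&(x>.42)&(x<.62)&(y>-.25)&(y<-.05)
    rep("bar",blk); rep("bartop",blk&(z>0.033))
    rep("rim",(z>.092)&(z<.115)&reg&(abs(y-0.17)<0.18)&~((r>150)&(g>120)&(b<80)))
    rep("binall",(z>.03)&(z<.115)&reg&(abs(y-0.17)<0.18))
    for nm,(a,bb,c,dd) in dict(carton=(.6,.8,-.05,.12),stone=(.4,.65,.38,.55),jar=(.5,.75,-.45,-.3),brush=(.3,.6,-.5,-.35)).items():
        rep(nm,(x>a)&(x<bb)&(y>c)&(y<dd)&(z>.008))
E
```

```text
side cover 1117 med [ 0.5462 -0.1571  0.0066] z [0.0014 0.0066 0.0128] rect [array([ 547.7, -168.6]), array([141.7, 184. ]), np.float64(9.8)]
side lip 612 med [0.4337 0.2588 0.1056] z [-0.002   0.1056  0.1124] rect [array([537.1, 522.7]), array([1066.9,  241.6]), np.float64(83.5)]
bar 0
bartop 0
side rim 538 med [0.5101 0.1769 0.0965] z [0.0814 0.0965 0.1053] rect [array([529.1, 538.2]), array([1038. ,  221.7]), np.float64(83.5)]
side binall 4269 med [0.4879 0.1825 0.0686] z [0.035  0.0686 0.1091] rect [array([597.2, 525.9]), array([1056.1,  392.2]), np.float64(85.0)]
side carton 444 med [0.7666 0.0147 0.0418] z [0.0031 0.0418 0.0549] rect [array([647.6, 509.9]), array([  72.5, 1161.6]), np.float64(13.4)]
side stone 360 med [0.5378 0.5365 0.0429] z [0.0198 0.0429 0.05  ] rect [array([495.9, 776.5]), array([ 81.2, 575.2]), np.float64(11.6)]
side jar 319 med [ 0.6591 -0.4196  0.0584] z [0.0021 0.0584 0.1016] rect [array([590.5, 254.4]), array([  58.1, 1638.6]), np.float64(5.9)]
side brush 11 med [ 0.4559 -0.4971  0.0092] z [0.0006 0.0092 0.0155] rect [array([ 457.7, -497.3]), array([22
[... 707 characters left out ...]
64(70.1)]
top binall 3789 med [0.4898 0.1727 0.0666] z [0.0365 0.0666 0.1098] rect [array([480.5, 145.9]), array([308.3, 195.5]), np.float64(71.2)]
top carton 396 med [ 0.7675 -0.0084  0.0442] z [0.0051 0.0442 0.056 ] rect [array([624.5,  -5.6]), array([ 90.8, 343.3]), np.float64(89.7)]
top stone 307 med [0.5464 0.5232 0.0401] z [0.0015 0.0401 0.0502] rect [array([523.6, 267.9]), array([562.6,  84.5]), np.float64(84.1)]
top jar 308 med [ 0.659  -0.4283  0.092 ] z [0.0132 0.092  0.1045] rect [array([ 577.2, -229.5]), array([ 61.9, 505. ]), np.float64(22.3)]
top brush 18 med [ 0.4664 -0.5001  0.0191] z [0.0156 0.0191 0.0217] rect [array([ 468.2, -500. ]), array([ 4.9, 31.5]), np.float64(86.5)]
```

Run:
```python
from h import *
a=np.load("pics/top0.npz")["image"][185:300,160:380]; b=np.load("pics/side0.npz")["image"][155:310,240:400]
cv2.imwrite("pics/ztop.png",cv2.resize(a,None,fx=3.6,fy=3.6,interpolation=2)); cv2.imwrite("pics/zside.png",cv2.resize(b,None,fx=3.8,fy=3.8,interpolation=2))
```

```text
(no output)
```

View pics/ztop.png

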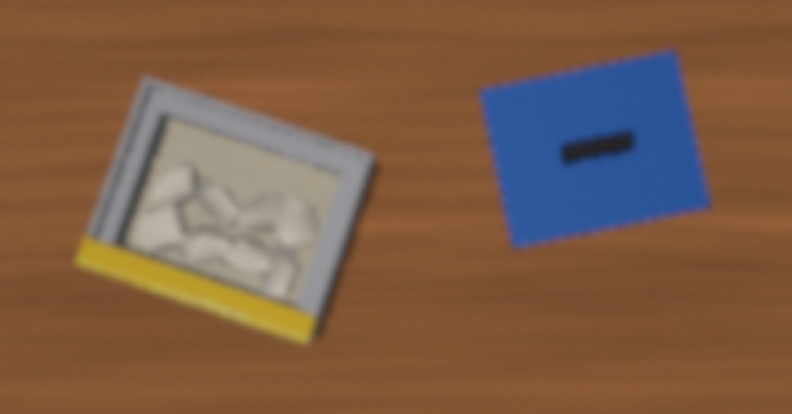

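View pics/zside.png

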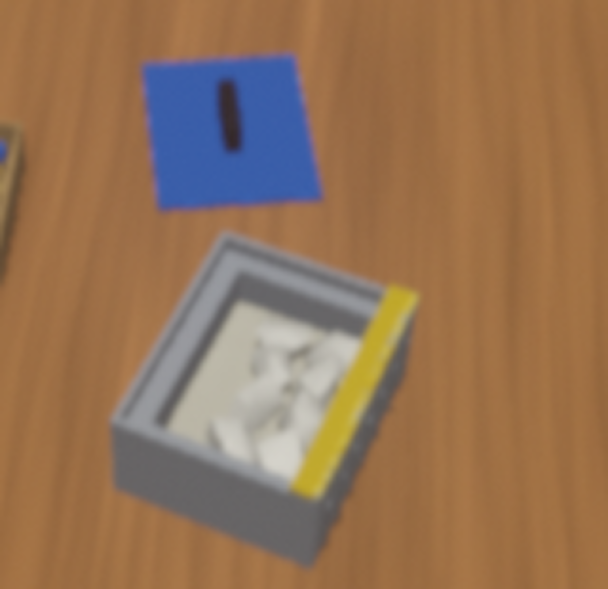

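Zoomed, the cover's grip bar and all its corners are visible in both views. In the top crop the corners are (480,90), (675,52), (710,208) and (513,246). The bin's rim and lip are clear as well. I'll measure the corners by intersecting rays with known planes and triangulate between the two views.

```bash
cat >> h.py <<'E'
def ray(d,u,v):
    h=420; f=h/2/np.tan(np.radians(float(d["vfov"]))/2); T=d["world_from_camera"]
    r=T[:3,:3]@np.array([(u-float(d["cx"]))/f,-(v-float(d["cy"]))/f,-1]); return T[:3,3],r/np.linalg.norm(r)
def onz(d,u,v,z):
    o,r=ray(d,u,v); return o+r*(z-o[2])/r[2]
def tri(rs):
    A=0;b=0
    for o,r in rs:
        M=np.eye(3)-np.outer(r,r); A=A+M; b=b+M@o
    X=np.linalg.solve(A,b); return X,[np.linalg.norm((np.eye(3)-np.outer(r,r))@(X-o)) for o,r in rs]
E
python3 - <<'E'
from h import *
t=dict(np.load("pics/top0.npz")); s=dict(np.load("pics/side0.npz"))
T=lambda u,v:(160+u/3.6-.36,185+v/3.6-.36); S=lambda u,v:(240+u/3.8-.37,155+v/3.8-.37)
pairs={"cov+x+y":((480,90),(160,210)),"cov+x-y":((675,50),(143,62)),"cov-x-y":((711,208),(294,55)),"cov-x+y":((514,248),(323,199)),
"bar":((598,146),(229,115)),
"lip out+y":((75,264),(318,494)),"lip in +y":((88,236),(292,488)),"lip out-y":((308,345),(419,295)),"lip in-y":((318,315),(386,288)),
"rim+x+y":((147,75),(114,421)),"rim+x-y":((374,153),(228,233))}
for k,(a,b) in pairs.items():
    X,e=tri([ray(t,*T(*a)),ray(s,*S(*b))]); zz=.006 if 'cov' in k else .042 if 'bar' in k else .108 if 'lip' in k else .101
    print(k,X.round(4),np.round(e,4),"top",onz(t,*T(*a),zz)[:2].round(4),"side",onz(s,*S(*b),zz)[:2].round(4))
E
```

```text
cov+x+y [ 0.6104 -0.0649  0.0023] [0.0023 0.0023] top [ 0.6122 -0.0648] side [ 0.6077 -0.0614]
cov+x-y [ 0.6495 -0.2589  0.0093] [0.0015 0.0015] top [ 0.6515 -0.2595] side [ 0.6484 -0.2621]
cov-x-y [ 0.4939 -0.2917  0.0044] [0.0004 0.0004] top [ 0.4942 -0.2914] side [ 0.4934 -0.29  ]
cov-x+y [ 0.4543 -0.0971  0.0017] [0.0016 0.0016] top [ 0.4559 -0.0968] side [ 0.4528 -0.0932]
bar [ 0.5533 -0.179   0.0234] [0.0014 0.0014] top [ 0.5533 -0.1767] side [ 0.5509 -0.1607]
lip out+y [0.4427 0.3084 0.1137] [0.0003 0.0003] top [0.443  0.3097] side [0.4422 0.3048]
lip in +y [0.4655 0.2993 0.1045] [0.0029 0.0029] top [0.4683 0.2984] side [0.4626 0.3016]
lip out-y [0.3684 0.0972 0.1073] [0.0007 0.0007] top [0.3692 0.0971] side [0.3678 0.0978]
lip in-y [0.3956 0.0886 0.1022] [0.0001 0.0001] top [0.396  0.0881] side [0.3959 0.0933]
rim+x+y [0.6135 0.2486 0.099 ] [0.0038 0.0038] top [0.6171 0.2482] side [0.6095 0.2503]
rim+x-y [0.5398 0.0376 0.0973] [0.004 0.004] top [0.5435 0.0374] side [0.5356 0.0411]
```

Request:
play_rows:
  increments:
    - [[-4.25, -3.46, -0.2], [0, 0, 0]]
    - [[-4.25, -3.46, -0.2], [0, 0, 0]]
    - [[-4.25, -3.46, -0.2], [0, 0, 0]]
    - [[-4.25, -3.46, -0.2], [0, 0, 0]]
    - [[-4.25, -3.46, -0.2], [0, 0, 0]]
    - [[-4.25, -3.46, -0.2], [0, 0, 0]]
    - [[-4.25, -3.46, -0.2], [0, 0, 0]]
    - [[-4.25, -3.46, -0.2], [0, 0, 0]]
    - [[-4.25, -3.46, -0.2], [0, 0, 0]]
    - [[-4.25, -3.46, -0.2], [0, 0, 0]]
  fingers: 1
  force: 60

```text
t: 1.4
position: [0.4936, 0.1717, 0.2512]
tcp_rot: [[-0.96, 0.279, 0.0], [0.279, 0.96, 0.0], [0.0, 0.0, -1.0]]
contact_force: [1.2, 0.6, -0.1]
finger_gap: 0.0855
```

Request:
play_rows:
  increments:
    - [[0, 0, 0], [0, 0, 0]]
    - [[0, 0, 0], [0, 0, 0]]

```text
t: 1.65
position: [0.4926, 0.1734, 0.2509]
tcp_rot: [[-0.96, 0.28, -0.001], [0.28, 0.96, 0.0], [0.001, -0.0, -1.0]]
contact_force: [-0.9, 1.1, -0.3]
finger_gap: 0.0852
```

Run:
```python
from cell import ctrl, vision
import cv2, numpy as np
o=ctrl.get_obs(); print(o["t"],o["position"].round(4),o["tcp_rot"].round(3).tolist())
d=vision.read_camera("wrist"); cv2.imwrite("pics/wbin.png",d["image"]); np.savez("pics/wbin.npz",**d)
```

```text
1.65 [0.4926 0.1734 0.2509] [[-0.96, 0.28, -0.001], [0.28, 0.96, 0.0], [0.001, -0.0, -1.0]]
```

View pics/wbin.png

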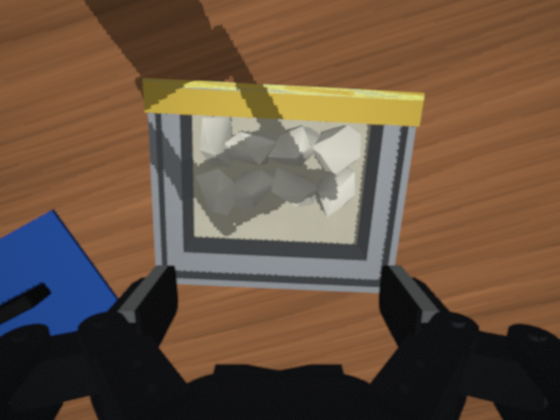

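The wrist view shows the whole bin. The lip's free edge runs from about (147,110) to (420,125), and the far rim from (160,283) to (386,291).

Run:
```python
from h import *
d=dict(np.load("pics/wbin.npz")); P=pts(d); im=d["image"].astype(int); b,g,r=im[...,0],im[...,1],im[...,2]
yel=(r>90)&(g>70)&(b<60)&(g>2.0*b)&(P[...,2]>.09)&(d["range_z"]>0)
n,l,st,_=cv2.connectedComponentsWithStats(yel.astype(np.uint8)); k=1+np.argmax(st[1:,4]); m=l==k
print("lip z",np.percentile(P[m][:,2],[5,50,95]).round(4),len(P[m]))
c=np.array(onz(d,0,0,.108))
vv,uu=np.nonzero(m); Q=np.array([onz(d,u,v,.108)[:2] for u,v in zip(uu,vv)]); R=rect(Q); print("lip rect(mm)",R,cv2.boxPoints(R))
rm=(P[...,2]>.094)&(P[...,2]<.107)&~cv2.dilate(m.astype(np.uint8),np.ones((9,9))).astype(bool)
rm[:, :130]=0; rm[:,440:]=0; rm[262:,:182]=0; rm[262:,378:]=0; rm[295:]=0
vv,uu=np.nonzero(rm); Q=np.array([onz(d,u,v,.101)[:2] for u,v in zip(uu,vv)])
print("rim z med",np.median(P[rm][:,2]),len(Q))
# bin frame
yaw=np.radians(-19.1); X=np.array([np.cos(yaw),np.sin(yaw)]);Y=np.array([-X[1],X[0]]); o=np.array([.493,.173])
q=(Q-o)@np.c_[X,Y]; print("rim extents x",np.percentile(q[:,0],[1,50,97,99.5]).round(4),"y",np.percentile(q[:,1],[.5,2,98,99.5]).round(4))
cv2.imwrite("pics/wb_m.png",np.where(rm[...,None],[0,0,255],np.where(m[...,None],[0,255,0],im)).astype(np.uint8))
cv2.imwrite("pics/wb_z.png",cv2.resize(d["image"][60:310,130:440],None,fx=2.5,fy=2.4,interpolation=2))
```

```text
lip z [0.1065 0.1077 0.1089] 887
lip rect(mm) ((410.83941650390625, 179.06552124023438), (40.84120178222656, 20.650981903076172), 14.367179870605469) [[388.49536 184.00102]
 [393.61957 163.9959 ]
 [433.18347 174.13002]
 [428.05927 194.13515]]
rim z med 0.10072742962584103 5638
rim extents x [-0.0923  0.0058  0.0883  0.0891] y [-0.1136 -0.1132  0.1095  0.11  ]
```

View pics/wb_m.png

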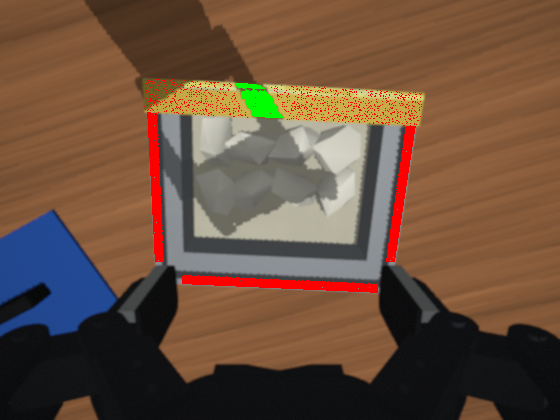

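View pics/wb_z.png

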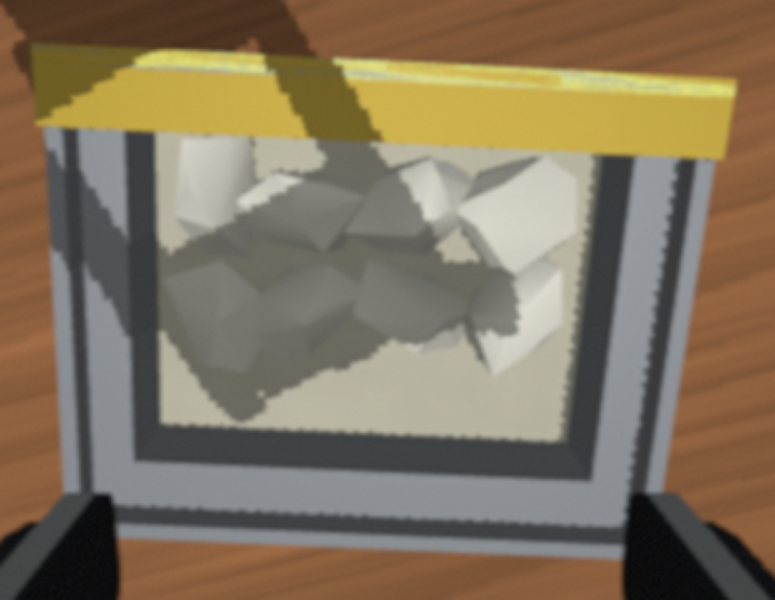

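Run:
```python
from h import *
from scipy.optimize import least_squares
d=dict(np.load("pics/wbin.npz")); P=pts(d); z=P[...,2]
rm=(z>.096)&(z<.1045)
rm[:128]=0;rm[:, :130]=0; rm[:,440:]=0; rm[262:,:182]=0; rm[262:,378:]=0; rm[295:]=0
L=np.zeros_like(rm); far=rm.copy(); far[:270]=0; lf=rm.copy(); lf[262:]=0; lf[:,280:]=0; rt=rm.copy(); rt[262:]=0; rt[:,:280]=0
lip=(z>.104)&(z<.112); lip[:95]=0; lip[132:]=0; lip[:,:150]=0; lip[:,415:]=0
# free edge: lowest lip pixel per column
E=[]
for u in range(155,412):
    v=np.nonzero(lip[:,u])[0]
    if len(v): E.append(onz(d,u,v.max()+.5,.108)[:2])
E=np.array(E)
A=lambda m:P[m][:,:2]
def f(p):
    X=np.array([np.cos(p[2]),np.sin(p[2])]);Y=np.array([-X[1],X[0]]);o=p[:2]
    return np.r_[(A(far)-o)@X-.088,(abs((A(lf)-o)@Y)-.109),(abs((A(rt)-o)@Y)-.109)]
for loss in["soft_l1"]:
    s=least_squares(f,[.493,.173,np.radians(-19)],loss=loss,f_scale=.001); p=s.x; print(p[:2].round(4),np.degrees(p[2]),np.sqrt(np.mean(s.fun**2)))
X=np.array([np.cos(p[2]),np.sin(p[2])]);Y=np.array([-X[1],X[0]]);o=p[:2]
e=(E-o)@X; print("lip free edge x",np.percentile(e,[5,50,95]).round(4),"slope deg",np.degrees(np.polyfit((E-o)@Y,e,1)[0]))
for n,m in(("far",far),("lf",lf),("rt",rt)): print(n,m.sum(),np.median(P[m][:,2]).round(4),np.median((A(m)-o)@np.c_[X,Y],0).round(4))
led=(z>.078)&(z<.092); led[:128]=0; print("ledge z",np.median(z[led]))
# cover from wrist partial; height of bar
```

```text
[0.4898 0.1721] -19.010201450245717 0.002094282747231022
lip free edge x [-0.0642 -0.0638 -0.0635] slope deg 0.05492194497610883
far 1559 0.1004 [0.0879 0.0063]
lf 1146 0.1006 [ 0.0045 -0.1082]
rt 1178 0.1005 [-0.0054  0.1082]
ledge z 0.08478361984292987
```

Request:
play_rows:
  increments:
    - [[-2.6, -5.34, 0], [0, 0, 0]]
    - [[-2.6, -5.34, 0], [0, 0, 0]]
    - [[-2.6, -5.34, 0], [0, 0, 0]]
    - [[-2.6, -5.34, 0], [0, 0, 0]]
    - [[-2.6, -5.34, 0], [0, 0, 0]]
    - [[-2.6, -5.34, 0], [0, 0, 0]]
    - [[0, 0, 0], [0, 0, 0.182]]
    - [[0, 0, 0], [0, 0, 0.182]]
    - [[0, 0, 0], [0, 0, 0.182]]
    - [[0, 0, 0], [0, 0, 0.182]]

```text
t: 2.95
position: [0.5536, -0.176, 0.2511]
tcp_rot: [[-0.528, 0.849, -0.0], [0.849, 0.528, 0.0], [0.001, -0.0, -1.0]]
contact_force: [-0.0, -0.3, 0.2]
finger_gap: 0.0857
```

Request:
play_rows:
  increments:
    - [[0, 0, 0], [0, 0, 0.182]]
    - [[0, 0, 0], [0, 0, 0.182]]
    - [[0, 0, 0], [0, 0, 0]]
    - [[0, 0, 0], [0, 0, 0]]

```text
t: 3.45
position: [0.5535, -0.1769, 0.2512]
tcp_rot: [[-0.199, 0.98, -0.0], [0.98, 0.199, 0.0], [0.0, -0.0, -1.0]]
contact_force: [-0.5, 0.8, 0.1]
finger_gap: 0.0854
```

Run:
```python
from cell import ctrl, vision
import cv2, numpy as np
o=ctrl.get_obs(); print(o["t"],o["position"].round(4),o["tcp_rot"].round(3).tolist(),o["joint_positions"].round(1))
d=vision.read_camera("wrist"); cv2.imwrite("pics/wcov.png",d["image"]); np.savez("pics/wcov.npz",**d)
```

```text
3.45 [ 0.5535 -0.1769  0.2512] [[-0.199, 0.98, -0.0], [0.98, 0.199, 0.0], [0.0, -0.0, -1.0]] [-23.   -2.2 102.3   0.   80.  -34.5]
```

View pics/wcov.png

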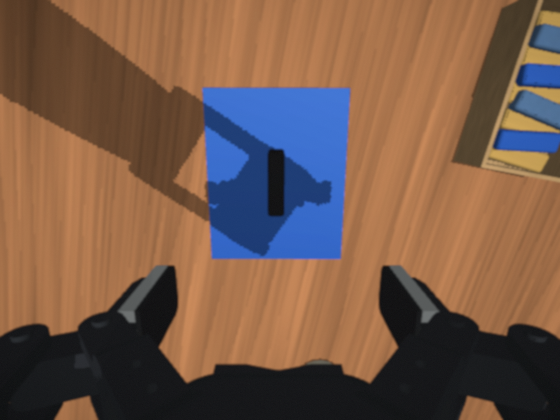

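The cover sits squarely in the wrist view, with its corners near (204,88), (350,88), (341,258) and (212,258). The bar runs from (276,150) to (276,215).

Run:
```python
from h import *
d=dict(np.load("pics/wcov.npz")); P=pts(d); z=P[...,2]; im=d["image"].astype(int); b,g,r=im[...,0],im[...,1],im[...,2]
R=np.zeros(z.shape,bool); R[75:262,190:365]=1
blk=(b<60)&R
bar=R&(z>.03); print("bar z",np.percentile(z[bar],[50,95]),bar.sum())
Q=P[bar&(z>.038)]; r1=rect(Q[:,:2]); print("bar rect",r1)
plate=((b>r+40)|bar)&R
vv,uu=np.nonzero(plate); S=np.array([onz(d,u,v,.006)[:2] for u,v in zip(uu,vv)]); r2=rect(S); print("plate",r2,"z",np.median(z[plate&~bar]), "table",np.median(z[~R&(z<.02)&(z>-.02)]))
```

```text
bar z [0.04161221 0.39366578] 1247
bar rect ((547.400634765625, -162.96620178222656), (17.425260543823242, 102.65718841552734), 11.343133926391602)
plate ((555.6405639648438, -174.14002990722656), (210.5499725341797, 213.04058837890625), 10.701645851135254) z 0.005738367812731182 table -0.00025377574052920515
```

Run:
```python
from h import *
d=dict(np.load("pics/wcov.npz")); P=pts(d); z=P[...,2]; im=d["image"].astype(int); b,g,r=im[...,0],im[...,1],im[...,2]
R=np.zeros(z.shape,bool); R[75:262,190:365]=1
bar=R&(z>.038)&(z<.046)
bar=cv2.morphologyEx(bar.astype(np.uint8),cv2.MORPH_OPEN,np.ones((5,5)))>0
print("bar",np.median(z[bar]),rect(P[bar][:,:2]),np.argwhere(bar).min(0),np.argwhere(bar).max(0))
pl=((b>r+40)&(z<.012)&R).astype(np.uint8); pl=cv2.morphologyEx(pl,cv2.MORPH_OPEN,np.ones((5,5)))
vv,uu=np.nonzero(pl); S=np.array([onz(d,u,v,.006)[:2] for u,v in zip(uu,vv)]); print("plate",rect(S))
```

```text
bar 0.04148274009887559 ((550.5993041992188, -179.61508178710938), (17.363595962524414, 68.77568817138672), 11.651887893676758) [151 267] [215 283]
plate ((551.61962890625, -180.03399658203125), (159.10809326171875, 198.16871643066406), 11.36223316192627)
```

Request:
play_rows:
  increments:
    - [[-0.24, -0.3, 4.3], [0, 0, 0]]
    - [[0, 0, 4.3], [0, 0, 0]]
    - [[0, 0, 4.3], [0, 0, 0]]
    - [[0, 0, 4.3], [0, 0, 0]]
    - [[0, 0, 3.3], [0, 0, 0]]
    - [[0, 0, 1.6], [0, 0, 0]]
    - [[0, 0, 1.0], [0, 0, 0]]
    - [[0, 0, 0.75], [0, 0, 0]]
    - [[0, 0, 0], [0, 0, 0]]

```text
t: 4.62
position: [0.5513, -0.181, 0.0132]
tcp_rot: [[-0.195, 0.981, 0.001], [0.981, 0.195, -0.0], [-0.0, 0.001, -1.0]]
contact_force: [0.3, 0.8, 0.2]
finger_gap: 0.085
```

Request:
play_rows:
  increments:
    - [[0, 0, 0], [0, 0, 0]]
    - [[0, 0, 0], [0, 0, 0]]
    - [[0, 0, 0], [0, 0, 0]]
    - [[0, 0, 0], [0, 0, 0]]
    - [[0, 0, 0], [0, 0, 0]]
    - [[0, 0, 0], [0, 0, 0]]
  fingers: -1
  force: 70

```text
t: 5.38
position: [0.5513, -0.181, 0.0133]
tcp_rot: [[-0.195, 0.981, 0.001], [0.981, 0.195, -0.0], [-0.0, 0.001, -1.0]]
contact_force: [-1.0, 0.6, 3.0]
finger_gap: 0.0171
```

Request:
play_rows:
  increments:
    - [[0, 0, -0.8], [0, 0, 0]]
    - [[0, 0, -1.5], [0, 0, 0]]
    - [[0, 0, -3], [0, 0, 0]]
    - [[0, 0, -4], [0, 0, 0]]
    - [[0, 0, -4.5], [0, 0, 0.1]]
    - [[0, 0, -4], [0, 0, 0.15]]
    - [[0, 0, -2], [0, 0, 0.15]]
    - [[0, 0, 0], [0, 0, 0.131]]
    - [[0, 0, 0], [0, 0, 0]]
    - [[0, 0, 0], [0, 0, 0]]

```text
t: 6.62
position: [0.5505, -0.1806, 0.2104]
tcp_rot: [[0.327, 0.945, -0.001], [0.945, -0.327, 0.0], [0.0, -0.001, -1.0]]
contact_force: [-1.2, 0.0, -2.8]
finger_gap: 0.0167
```

```bash
cat > wp.py <<'E'
import numpy as np
from scipy.spatial.transform import Rotation as R
BO=np.array([.4903,.172,0]); BYAW=-19.0; LED=.085; OFF=np.array([.001,0,.0133])
def tcp(xe,ze,th,y=0,yaw=0):
    """tool pose for cover -x bottom edge at bin x=xe, ze above ledge, tilt th"""
    Rb=R.from_euler('z',BYAW,degrees=True); Rc=Rb*R.from_euler('y',-th,degrees=True)
    c=Rb.apply([xe,y,LED+ze])+BO+Rc.apply([.08,0,0])
    M=Rc.as_matrix(); Rt=np.c_[M[:,1],M[:,0],-M[:,2]]
    return c-Rt@OFF,Rt
def edge(p,Rt):
    """inverse: bin-frame xe,ze,tilt,y"""
    Rb=R.from_euler('z',BYAW,degrees=True).as_matrix()
    c=p+Rt@OFF-.08*Rt[:,1]; q=Rb.T@(c-BO); n=Rb.T@Rt[:,1]; yv=Rb.T@Rt[:,0]
    e2=Rb.T@(p+Rt@OFF+.08*Rt[:,1]-BO)
    return dict(xe=q[0]*1e3,y=q[1]*1e3,ze=(q[2]-LED)*1e3,tilt=np.degrees(np.arcsin(n[2])),yaw=np.degrees(np.arctan2(n[1],n[0])),roll=np.degrees(yv[2]),xb=e2[0]*1e3,zb=(e2[2]-LED)*1e3)
def delta(p,Rt,p2,R2):
    return (Rt.T@(p2-p)*100).round(3), R.from_matrix(Rt.T@R2).as_rotvec().round(4)
E
python3 - <<'E'
from cell import ctrl, vision
import cv2, numpy as np
from wp import *
from h import *
o=ctrl.get_obs(); p,Rt=o["position"],o["tcp_rot"]; print(o["t"],p.round(4),Rt.round(3).tolist(),o["finger_gap"],o["contact_force"].round(1))
d=vision.read_camera("wrist"); cv2.imwrite("pics/wheld.png",d["image"]); np.savez("pics/wheld.npz",**d)
P=pts(d); im=d["image"].astype(int); b,r=im[...,0],im[...,2]
T=(P-p)@Rt; pl=(b>r+40)&(T[...,2]>-.01)&(T[...,2]<.04)&(abs(T[...,1])<.1)&(abs(T[...,0])<.12)
Q=T[pl]; A=np.c_[Q[:,:2],np.ones(len(Q))]; print(len(Q),"plane top z=a x+b y+c",np.linalg.lstsq(A,Q[:,2],rcond=None)[0].round(4))
print("ext",np.percentile(Q,[1,99],axis=0).round(4))
for a in [(-.055,.04,16)]:
    p2,R2=tcp(*a); print(p2,delta(p,Rt,p2,R2))
p2,R2=tcp(-.055,.09,0); print("flat high",p2.round(4),delta(p,Rt,p2,R2))
E
```

```text
6.625 [ 0.5505 -0.1806  0.2104] [[0.327, 0.945, -0.001], [0.945, -0.327, 0.0], [0.0, -0.001, -1.0]] 0.01671818471101724 [-1.2  0.  -2.8]
91088 plane top z=a x+b y+c [0.0004 0.0003 0.0075]
ext [[-0.0464 -0.0771  0.006 ]
 [ 0.0996  0.079   0.009 ]]
[0.50721592 0.16511776 0.15983577] (array([ 31.26 , -15.388,   5.078]), array([-2.802e-01,  2.000e-04, -1.600e-03]))
flat high [0.5136 0.1629 0.1883] (array([ 31.261, -14.715,   2.231]), array([-0.001 , -0.    , -0.0016]))
```

View pics/wheld.png

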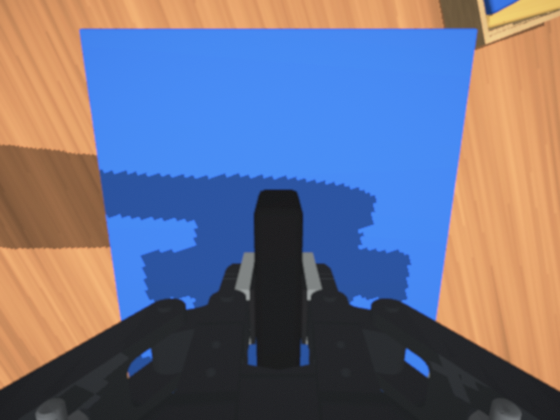

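The cover hangs flat and centred in the grip, with the plate top 7.5 mm beyond the TCP and a slope of about 0. Next I carry it over the bin and tilt it.

Request:
play_rows:
  increments:
    - [[3.0, -1.5, 0], [0, 0, 0]]
    - [[4.5, -2.1, 0], [0, 0, 0]]
    - [[5, -2.3, 0], [0, 0, 0]]
    - [[5, -2.3, 0], [0, 0, 0]]
    - [[5, -2.3, 0], [0, 0, 0]]
    - [[4.5, -2.1, 0], [0, 0, 0]]
    - [[3.0, -1.4, 0], [0, 0, 0]]
    - [[1.3, -0.7, 0], [0, 0, 0]]
    - [[0, 0, 0], [-0.07, 0, 0]]
    - [[0, 0, 0], [-0.07, 0, 0]]

```text
t: 7.92
position: [0.5151, 0.1626, 0.2105]
tcp_rot: [[0.329, 0.935, 0.133], [0.944, -0.325, -0.047], [-0.001, 0.141, -0.99]]
contact_force: [-0.8, 0.2, -2.9]
finger_gap: 0.0169
```

Request:
play_rows:
  increments:
    - [[0, 0, 0], [-0.07, 0, 0]]
    - [[0, 0, 0], [-0.07, 0, 0]]
    - [[0, 0, 0], [0, 0, 0]]
    - [[0, 0, 0], [0, 0, 0]]
    - [[0, 0, 0], [0, 0, 0]]

```text
t: 8.55
position: [0.5154, 0.1628, 0.211]
tcp_rot: [[0.329, 0.908, 0.261], [0.944, -0.317, -0.091], [-0.0, 0.276, -0.961]]
contact_force: [0.8, -0.8, -2.6]
finger_gap: 0.017
```

```bash
sed -i 's/OFF=np.array(.*$/OFF=np.array([.001,.0008,.0135])/' wp.py
cat > st.py <<'E'
from cell import ctrl
from wp import *
import sys
o=ctrl.get_obs(); p,Rt=o["position"],o["tcp_rot"]; print(o["t"],p.round(4),o["finger_gap"].round(4),"F",o["contact_force"].round(1),"M",o["wrist_torque"].round(2))
print({k:round(float(v),2) for k,v in edge(p,Rt).items()})
def go(xe,ze,th):
    a=delta(p,Rt,*tcp(xe/1e3,ze/1e3,th)); print((xe,ze,th),a[0],a[1])
E
python3 - <<'E'
from st import *
for a in [(-55,40,16),(-55,5,16),(-80.5,3,16),(-80.5,1,0)]: go(*a)
E
```

```text
Traceback (most recent call last):
  File "st.py", line 4, in <module>
    o=ctrl.get_obs(); p,Rt=o["position"],o["tcp_rot"]; print(o["t"],p.round(4),o["finger_gap"].round(4),"F",o["contact_force"].round(1),"M",o["wrist_torque"].round(2))
                                                                               ^^^^^^^^^^^^^^^^^^^^^
AttributeError: 'float' object has no attribute 'round'
```

```bash
sed -i 's/o\["finger_gap"\].round(4)/round(o["finger_gap"],4)/' st.py
python3 - <<'E'
from st import *
for a in [(-55,40,16),(-55,5,16),(-80.5,3,16),(-80.5,1,0)]: go(*a)
E
```

```text
8.55 [0.5154 0.1628 0.211 ] 0.017 F [ 0.8 -0.8 -2.6] M [ 0.05  0.25 -0.02]
{'xe': -45.64, 'y': 0.74, 'ze': 91.15, 'tilt': 16.02, 'yaw': -0.23, 'roll': -0.0, 'xb': 108.14, 'zb': 135.31}
(-55, 40, 16) [-0.049 -2.31   4.661] [ 0.0003  0.0012 -0.0038]
(-55, 5, 16) [-0.049 -3.276  8.026] [ 0.0003  0.0012 -0.0038]
(-80.5, 3, 16) [-0.059 -5.782  7.514] [ 0.0003  0.0012 -0.0038]
(-80.5, 1, 0) [-0.056 -5.773  9.942] [ 0.2796  0.0006 -0.004 ]
```

Request:
play_rows:
  increments:
    - [[-0.05, -0.8, 1.2], [0, 0, -0.004]]
    - [[0, -0.8, 1.8], [0, 0, 0]]
    - [[0, -0.6, 1.8], [0, 0, 0]]
    - [[0, -0.5, 1.4], [0, 0, 0]]
    - [[0, -0.35, 1.0], [0, 0, 0]]
    - [[0, -0.23, 0.8], [0, 0, 0]]
    - [[0, 0, 0], [0, 0, 0]]
    - [[0, 0, 0], [0, 0, 0]]

```text
t: 9.55
position: [0.5064, 0.1658, 0.1256]
tcp_rot: [[0.325, 0.909, 0.262], [0.946, -0.312, -0.091], [-0.0, 0.277, -0.961]]
contact_force: [-0.4, 0.7, -3.0]
finger_gap: 0.0166
```

Run:
```python
from st import *
for a in [(-55,5,16),(-80.5,3,16),(-80.5,1,0)]: go(*a)
from cell import vision
import cv2
for n in ("side","top","wrist"):
    d=vision.read_camera(n)["image"]
    if n=="side": d=cv2.resize(d[195:315,250:370],None,fx=5,fy=5,interpolation=2)
    if n=="top": d=cv2.resize(d[185:300,160:300],None,fx=5,fy=5,interpolation=2)
    cv2.imwrite(f"pics/pre_{n}.png",d)
```

```text
9.55 [0.5064 0.1658 0.1256] 0.0166 F [-0.4  0.7 -3. ] M [ 0.1   0.26 -0.  ]
{'xe': -55.06, 'y': 0.3, 'ze': 5.67, 'tilt': 16.11, 'yaw': 0.03, 'roll': -0.02, 'xb': 98.66, 'zb': 50.05}
(-55, 5, 16) [-0.035 -0.01   0.08 ] [0.0018 0.0002 0.0006]
(-80.5, 3, 16) [-0.034 -2.516 -0.435] [0.0018 0.0002 0.0006]
(-80.5, 1, 0) [-0.033 -2.51   1.993] [0.2811 0.0003 0.0005]
```

View pics/pre_side.png

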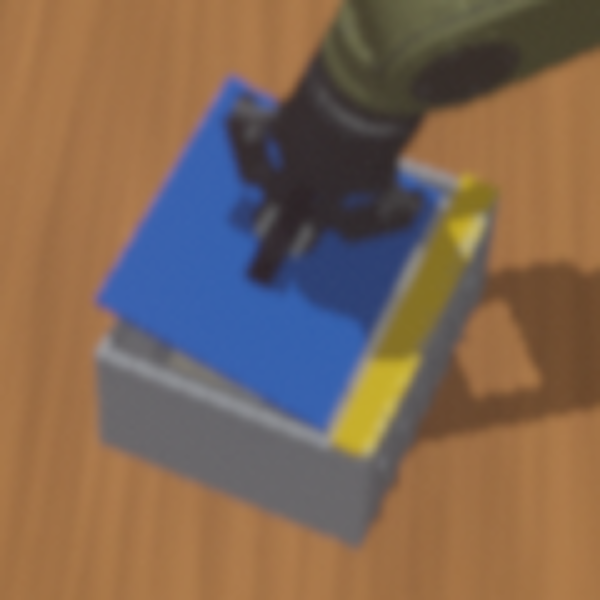

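View pics/pre_wrist.png

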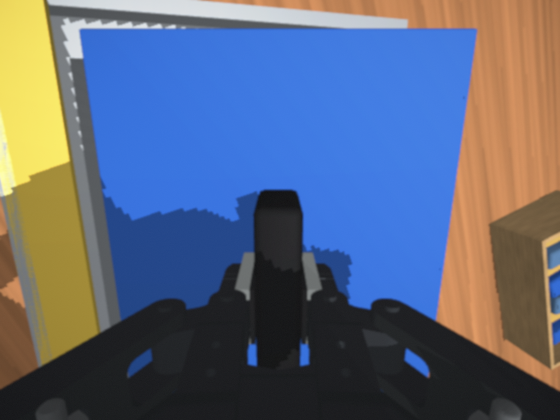

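The side view shows the tilted cover inside the rim, its low edge parallel to the yellow lip and about 10 mm from it. The wrist view agrees. Next I slide it under the lip.

Request:
play_rows:
  increments:
    - [[0, -0.5, -0.06], [0, 0, 0]]
    - [[0, -0.5, -0.08], [0, 0, 0]]
    - [[-0.03, -0.5, -0.09], [0, 0, 0]]
    - [[0, -0.5, -0.1], [0, 0, 0]]
    - [[0, -0.5, -0.1], [0, 0, 0]]
    - [[0, 0, 0], [0, 0, 0]]
    - [[0, 0, 0], [0, 0, 0]]

```text
t: 10.58
position: [0.482, 0.1736, 0.1222]
tcp_rot: [[0.325, 0.909, 0.261], [0.946, -0.312, -0.091], [-0.001, 0.277, -0.961]]
contact_force: [0.8, 0.2, -1.9]
finger_gap: 0.0169
```

Run:
```python
from st import *
for a in [(-80.5,1.5,16),(-80.5,1,12),(-80.5,1,8),(-80.5,1,4),(-80.5,1,0)]: go(*a)
from cell import vision
import cv2
for n in ("side","top","wrist"):
    d=vision.read_camera(n)["image"]
    if n=="side": d=cv2.resize(d[195:315,250:370],None,fx=5,fy=5,interpolation=2)
    if n=="top": d=cv2.resize(d[185:300,160:300],None,fx=5,fy=5,interpolation=2)
    cv2.imwrite(f"pics/ins_{n}.png",d)
```

```text
10.575 [0.482  0.1736 0.1222] 0.0169 F [ 0.8  0.2 -1.9] M [ 0.01  0.28 -0.06]
{'xe': -80.7, 'y': -0.28, 'ze': 2.34, 'tilt': 16.06, 'yaw': 0.05, 'roll': -0.06, 'xb': 73.06, 'zb': 46.6}
(-80.5, 1.5, 16) [ 0.02  -0.003  0.094] [0.001  0.0008 0.0008]
(-80.5, 1, 12) [0.021 0.057 0.698] [0.0708 0.0008 0.0008]
(-80.5, 1, 8) [0.021 0.093 1.258] [0.1407 0.0009 0.0007]
(-80.5, 1, 4) [0.021 0.089 1.818] [0.2105 0.0009 0.0007]
(-80.5, 1, 0) [0.022 0.046 2.378] [0.2803 0.0009 0.0007]
```

View pics/ins_side.png

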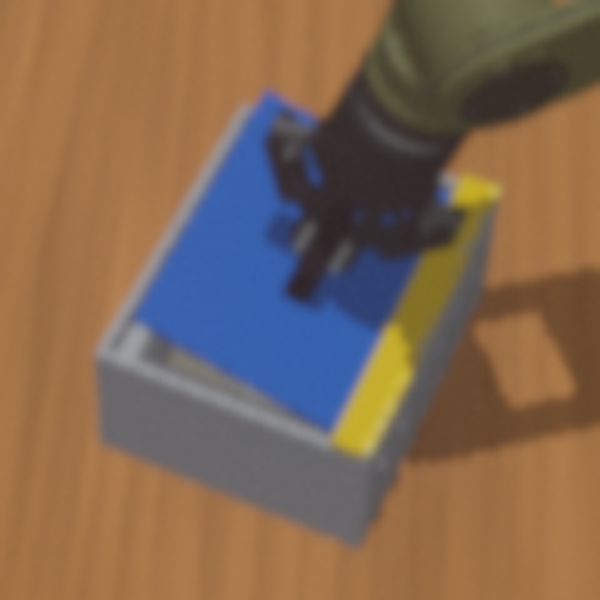

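View pics/ins_wrist.png

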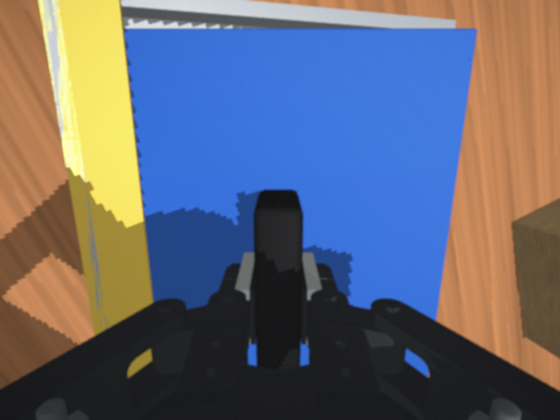

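The edge is hooked about 15 mm under the lip, and no contact force shows. Now I swing it down slowly.

Request:
play_rows:
  increments:
    - [[0, 0.017, 0.12], [0.014, 0, 0]]
    - [[0.01, 0.017, 0.12], [0.014, 0, 0]]
    - [[0.01, 0.017, 0.12], [0.014, 0, 0]]
    - [[0, 0.017, 0.12], [0.014, 0, 0]]
    - [[0, 0.017, 0.12], [0.014, 0, 0]]
    - [[0, 0.019, 0.12], [0.014, 0, 0]]
    - [[0, 0.019, 0.12], [0.014, 0, 0]]
    - [[0, 0.019, 0.12], [0.014, 0, 0]]
    - [[0, 0.019, 0.12], [0.014, 0, 0]]
    - [[0, 0.019, 0.12], [0.014, 0, 0]]

```text
t: 11.98
position: [0.4861, 0.1723, 0.1107]
tcp_rot: [[0.325, 0.937, 0.131], [0.946, -0.322, -0.046], [-0.001, 0.139, -0.99]]
contact_force: [0.1, 0.2, -2.6]
finger_gap: 0.0164
```

Run:
```python
from st import *
for a in [(-80.5,1,4),(-80.5,1,2),(-80.5,1,0)]: go(*a)
```

```text
11.975 [0.4861 0.1723 0.1107] 0.0164 F [ 0.1  0.2 -2.6] M [-0.    0.05  0.02]
{'xe': -80.59, 'y': -0.13, 'ze': 1.36, 'tilt': 7.97, 'yaw': 0.04, 'roll': -0.06, 'xb': 77.87, 'zb': 23.55}
(-80.5, 1, 4) [0.007 0.078 0.588] [0.0693 0.001  0.0006]
(-80.5, 1, 2) [0.008 0.101 0.868] [0.1042 0.0011 0.0006]
(-80.5, 1, 0) [0.008 0.114 1.148] [0.1391 0.0011 0.0006]
```

Request:
play_rows:
  increments:
    - [[0, 0.019, 0.115], [0.014, 0, 0]]
    - [[0, 0.019, 0.115], [0.014, 0, 0]]
    - [[0, 0.019, 0.115], [0.014, 0, 0]]
    - [[0, 0.019, 0.115], [0.014, 0, 0]]
    - [[0, 0.019, 0.115], [0.014, 0, 0]]
    - [[0, 0.019, 0.115], [0.014, 0, 0]]
    - [[0, 0.019, 0.115], [0.014, 0, 0]]
    - [[0, 0.015, 0.1], [0.012, 0, 0]]

```text
t: 12.98
position: [0.4884, 0.1715, 0.1018]
tcp_rot: [[0.325, 0.945, 0.027], [0.946, -0.325, -0.011], [-0.001, 0.029, -1.0]]
contact_force: [-0.1, 0.1, -3.3]
finger_gap: 0.0168
```

Run:
```python
from st import *
for a in [(-80.5,1,0),(-80.5,0,0),(-80.5,-1,0)]: go(*a)
```

```text
12.975 [0.4884 0.1715 0.1018] 0.0168 F [-0.1  0.1 -3.3] M [ 0.03  0.09 -0.03]
{'xe': -80.46, 'y': -0.13, 'ze': 1.03, 'tilt': 1.67, 'yaw': 0.02, 'roll': -0.06, 'xb': 79.47, 'zb': 5.7}
(-80.5, 1, 0) [0.009 0.032 0.235] [0.0292 0.0011 0.0004]
(-80.5, 0, 0) [0.009 0.029 0.335] [0.0292 0.0011 0.0004]
(-80.5, -1, 0) [0.009 0.026 0.435] [0.0292 0.0011 0.0004]
```

Still no contact, with only the cover's weight (−3 N) showing. I'll finish the swing and then ease down until the ledge takes the load.

Request:
play_rows:
  increments:
    - [[0, 0.008, 0.06], [0.008, 0, 0]]
    - [[0, 0.008, 0.06], [0.008, 0, 0]]
    - [[0, 0.008, 0.06], [0.007, 0, 0]]
    - [[0, 0.006, 0.06], [0.006, 0, 0]]
    - [[0, 0, 0.04], [0, 0, 0]]
    - [[0, 0, 0.03], [0, 0, 0]]
    - [[0, 0, 0], [0, 0, 0]]

```text
t: 13.85
position: [0.4885, 0.1715, 0.0988]
tcp_rot: [[0.325, 0.946, 0.001], [0.946, -0.325, -0.001], [-0.001, 0.001, -1.0]]
contact_force: [-1.0, -0.0, -2.1]
finger_gap: 0.0171
```

Run:
```python
from st import *
for a in [(-80.5,0,0),(-80.5,-1,0)]: go(*a)
```

```text
13.85 [0.4885 0.1715 0.0988] 0.0171 F [-1.  -0.  -2.1] M [-0.02 -0.01  0.02]
{'xe': -80.69, 'y': -0.14, 'ze': 0.2, 'tilt': 0.05, 'yaw': 0.03, 'roll': -0.07, 'xb': 79.31, 'zb': 0.35}
(-80.5, 0, 0) [0.008 0.02  0.027] [0.0009 0.0011 0.0005]
(-80.5, -1, 0) [0.008 0.02  0.127] [0.0009 0.0011 0.0005]
```

Request:
play_rows:
  increments:
    - [[0, 0, 0.02], [0, 0, 0]]
    - [[0, 0, 0.02], [0, 0, 0]]
    - [[0, 0, 0.02], [0, 0, 0]]
    - [[0, 0, 0], [0, 0, 0]]

```text
t: 14.35
position: [0.4886, 0.1714, 0.0983]
tcp_rot: [[0.325, 0.946, 0.001], [0.946, -0.325, -0.001], [-0.001, 0.001, -1.0]]
contact_force: [-0.5, -0.2, -1.4]
finger_gap: 0.0171
```

Request:
play_rows:
  increments:
    - [[0, 0, 0.02], [0, 0, 0]]
    - [[0, 0, 0.02], [0, 0, 0]]
    - [[0, 0, 0.02], [0, 0, 0]]
    - [[0, 0, 0], [0, 0, 0]]

```text
t: 14.85
position: [0.4887, 0.1715, 0.0983]
tcp_rot: [[0.325, 0.946, 0.001], [0.946, -0.325, -0.001], [-0.001, 0.001, -1.0]]
contact_force: [-3.4, -1.7, 5.2]
finger_gap: 0.0169
```

The ledge carries the load: z stopped at 98.3 mm, which puts the underside at 84.8 mm, with 5 N upward. Now I release.

Request:
play_rows:
  increments:
    - [[0, 0, 0], [0, 0, 0]]
    - [[0, 0, 0], [0, 0, 0]]
    - [[0, 0, 0], [0, 0, 0]]
    - [[0, 0, 0], [0, 0, 0]]
    - [[0, 0, 0], [0, 0, 0]]
  fingers: 0

```text
t: 15.48
position: [0.4886, 0.1715, 0.0976]
tcp_rot: [[0.325, 0.946, 0.001], [0.946, -0.325, -0.001], [-0.001, 0.001, -1.0]]
contact_force: [-0.4, -0.7, -0.4]
finger_gap: 0.0425
```

Request:
play_rows:
  increments:
    - [[0, 0, -0.5], [0, 0, 0]]
    - [[0, 0, -1], [0, 0, 0]]
    - [[0, 0, -2], [0, 0, 0]]
    - [[0, 0, -3], [0, 0, 0]]
    - [[0, 0, -4], [0, 0, 0]]
    - [[0, 0, -4], [0, 0, 0]]
    - [[0, 0, -2], [0, 0, 0]]
    - [[0, 0, 0], [0, 0, 0]]
    - [[0, 0, 0], [0, 0, 0]]

```text
t: 16.6
position: [0.4877, 0.1715, 0.2606]
tcp_rot: [[0.325, 0.946, -0.002], [0.946, -0.325, -0.002], [-0.003, -0.002, -1.0]]
contact_force: [0.5, 0.2, -0.9]
finger_gap: 0.0429
```

Run:
```python
from cell import ctrl, vision
import cv2
from h import *
from wp import *
for n in ("side","top","wrist"):
    d=vision.read_camera(n); np.savez(f"pics/fin_{n}.npz",**d); im=d["image"]
    if n=="wrist":
        P=pts(d); b,r=im[...,0].astype(int),im[...,2].astype(int)
        m=cv2.erode(((b>r+40)&(abs(P[...,2]-.09)<.03)).astype(np.uint8),np.ones((3,3)))>0
        Q=P[m]; q=(Q-BO)@R.from_euler('z',BYAW,degrees=True).as_matrix()
        A=np.c_[q[:,:2],np.ones(len(q))]; c=np.linalg.lstsq(A,q[:,2],rcond=None)[0]; print(len(q),"slopes deg",np.degrees(c[:2]).round(2),"z mid",c[2].round(4)); print("ext",np.percentile(q,[.5,99.5],axis=0).round(4))
    if n=="side": im=cv2.resize(im[195:315,250:370],None,fx=5,fy=5,interpolation=2)
    cv2.imwrite(f"pics/fin_{n}.png",im)
```

```text
27723 slopes deg [ 0.01 -0.01] z mid 0.0907
ext [[-0.0643 -0.097   0.0889]
 [ 0.0781  0.0989  0.0926]]
```

View pics/fin_side.png

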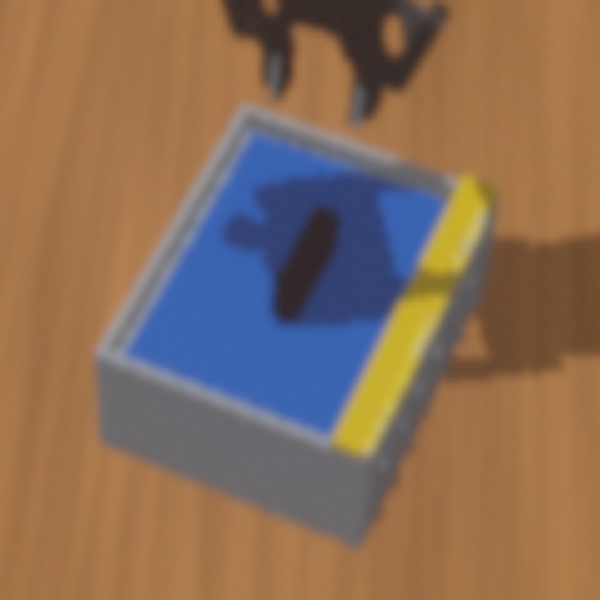

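View pics/fin_wrist.png

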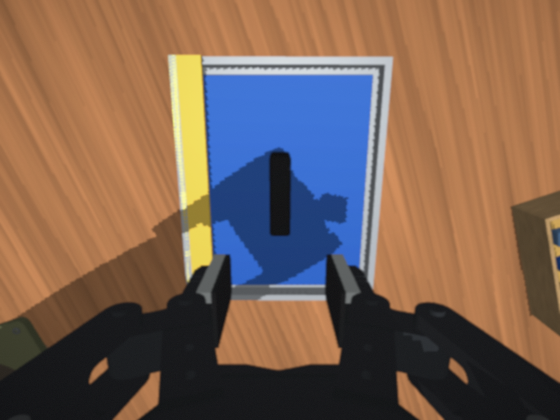

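View pics/fin_top.png

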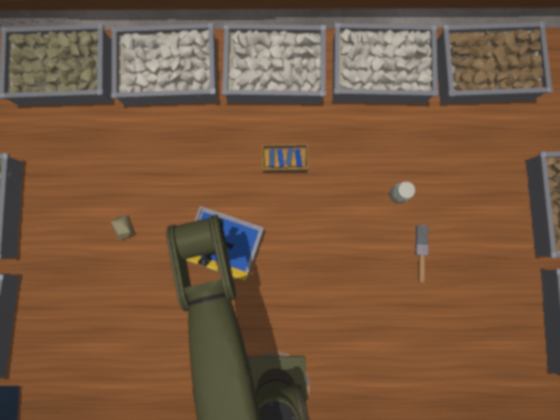

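All three views show the cover flat inside the rim with its edge under the lip. In the top view the stone (122,228), carton (285,158), jar (403,191) and brush (422,255) are where they started. I'm handing in.

```bash
python3 -c "
from cell import ctrl
print(ctrl.sign_off())"
```

```text
the job is handed in; nothing more can be done
None
```

The blue cover is on the bin: flat, released, and with one long edge under the yellow lip. I handed the job in at about 17 s of the 43 s allowed.

**How it went:** I gripped the bar, carried the cover over the bin and tilted it 16°. Its near edge went about 15 mm under the lip, and I swung the other edge down at about 20 mm/s. Once the ledge took the weight, with about 5 N upward at the wrist, I opened the fingers and backed off 16 cm.

**Last checks:**
- **Cover:** its slope measured 0.01° both ways. The top was at 90.7 mm, where 91 mm is fully seated. The far edge sat inside the rim with about 5 mm to spare.
- **Bystanders:** the carton, stone, brush and jar looked unmoved in the top view when compared by eye with the first one. I did not measure their positions again.
- **Robot:** it was touching nothing, and no force reading at the end of a move was above about 6.5 N.

**Disagreements:**
- The overhead and side cameras differed by a few mm on the rim corners, so I used the wrist camera for both the bin and the cover.
- My first automatic fits of the lip and cover were spoiled by stray pixels, and I redid them before moving on.

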